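# Lay out the pastry finishing station

### The arm

A 6-joint arm with a two-finger parallel gripper is mounted at the origin on the work surface. World frame = base frame: x ahead of the robot, y to its left, z up, the work surface at z = 0. Lengths are in mm, angles in rad, forces in N, time in s.
With the tool pointing down it reaches from about 275 to 1000 mm from the base axis. Payload 8.4 kg.
Tool frame: the origin (TCP) lies at the centre of the arm's flange, where the gripper is bolted on; the fingertips stand 173 mm ahead of it and the grasp point (between the pads) lies 155 mm ahead of it; z points along the fingers, y is the direction in which the jaws open and shut (so a half turn about z gives the same grasp; the last joint's range is limited). The gripper opens to 85 mm and grips with 20 to 120 N. Pads are 22 mm wide; open, the fingers measure 114 mm over their backs; the gripper's body (76 mm by 85 mm) begins 54 mm behind the grasp point. The pads swing forward as they close: fully open they stand 13 mm farther back than shut.
Start: joints at [-1.242, 0.353, 1.633, -0, 1.155, -0.002], TCP at [202.999, -591.118, 404.681] pointing down, gripper open.
Joint ranges: [-2.63, 2.63], [-0.92, 2.1], [0.06, 2.66], [-1.3, 4.44], [0, 2.69], [-3.02, 3.02]. Speed limits (rad/s): [2.22, 2.22, 2.79, 3.14, 3.14, 3.14].

### API

Orientations are given as [roll, pitch, yaw] about the fixed x, y, z axes, in that order (R = Rz(yaw) Ry(pitch) Rx(roll)).
In Python, from rig import sense, grab_frame, camera_model, sign_off gives the robot as it stands. The module is installed in compiled form; this text tells all that it offers.
- The arm moves only by the tool step_arm, never from a script. Its argument "commands" is a list of rows, each a list of 3 entries, a list of its own where there are three numbers: the shift along the tool's x, y, z in mm, then the turn about the tool's z in rad, then the opening, from 0 (shut) to 1 (fully open). A call has 1 to 20 rows; each row shifts and turns the pose as measured when the row begins, along the tool's axes as they then stand; what a row does not reach is not made up. A row lasts 1/8 s, in which the tool goes at most 62.5 mm and 10.7 degrees, less where a joint would pass 70% of its speed; a pose out of reach is approached as far as the arm can. A call with a gripper value outside its range is refused whole. The fingers move at their own pace and stop on an object; "force" is the grip in N (left out, the last holds). Time passes only in rows, so rows that do not move let the fingers close. It gives the time, the measured TCP pose, the force and the opening at its end, in the units of the state.
- sense(): the state, without advancing time (a new reading comes with each control period).
- grab_frame(name): name is "scene" or "top"; returns the picture (420x560x3 uint8, blue, green, red); there is no depth.
- camera_model(name): a dict with "fx", "fy", "cx", "cy" (pixels), "R" (3x3) and "t" (3): a world point X has camera coordinates R X + t. Camera axes: x right, y down, z forward; pixel columns grow to the right and rows downward; lengths in mm; the calibration is good to about 2 mm. A picture is of the moment at which its call begins. camera_model takes no time and is no camera call.
- sign_off(): hands the job in, once; it reports no verdict.
The state is a dict: "clock": time; "qpos": joint angles; "qvel": joint speeds; "joint_efforts": joint torques, N m; "eef_pos": TCP position; "tcp_rot": TCP orientation; "contact_force": force on the tool from outside, world axes, zero at the start; "wrist_torque": the same for the moment, N m; "opening": opening from 0.0 (shut) to 1.0 (fully open).
Only numpy, scipy, OpenCV 4.12 (cv2) and the standard library are available. Lean on these libraries where they do the work, as an engineer would, in place of code of your own. Each camera call takes 0.05 s, during which the arm holds its last target. There are 200 camera calls.

### The job

Set out the toppings for finishing the pastries: stand the cork-lidded white tub in the middle of the small green board and the yellow honey jar centred on top of the tub. Stand the red jam jar on the counter midway between the board and the pastry plate, and the blue-capped steel sugar shaker on the counter midway between the board and the red bowl, both on the straight line through the middles of plate, board and bowl. Leave everything upright and released, and do not disturb the green herb pot, the mug or the salt cellar.

Things in the scene. Friction and masses are not known exactly. Their poses are not given: they have to be found in the camera images.
- tub_center (a point): Round white ceramic tub with a flat cork lid (cork-brown from above), closed, loose, diameter 58 mm, height 50 mm. The point is its centre, 25 mm above its underside. Its z axis points up.
- honey_center (a point): Round yellow honey jar with a brass lid, closed, loose, diameter 44 mm, height 48 mm. The point is its centre, 24 mm above its underside. Its z axis points up.
- jam_center (a point): Round red jam jar with a flat white plastic lid, closed, loose, diameter 52 mm, height 60 mm. The point is its centre, 30 mm above its underside. Its z axis points up.
- shaker_center (a point): Round steel sugar shaker with a flat blue cap with six small dark dots, loose, diameter 52 mm, height 64 mm. The point is its centre, 32 mm above its underside. Its z axis points up.
- board: Small square green cutting board, 120 x 120 mm, 12 mm thick, fixed to the counter. Origin at the centre of its underside (counter height). x and y run parallel to its edges, z up. Plate and bowl stand at either side of it, 290 mm from its centre along its +y and -y; which is which changes.
- plate: Round white plate, diameter 120 mm, 13 mm high, with one brown pastry bun in its middle (39 mm high in all), fixed to the counter. Origin at the centre of its underside (counter height), z up.
- bowl: Round red plastic bowl, empty, rim diameter 120 mm, 55 mm high, fixed to the counter. Origin at the centre of its underside (counter height), z up.
- herbs: Round herb pot, all green with a green lid, loose, diameter 52 mm, height 60 mm, standing among the toppings; to be left alone. Origin at the centre of its underside, z up.
- mug: Blue mug, rim diameter 72 mm, height 70 mm, loose, beyond the board; to be left alone. Origin at the centre of its underside, z up.
- salt: Salt cellar, clear glass with a dark steel cap, diameter 42 mm, height 68 mm, loose, beyond the board; to be left alone. Origin at the centre of its underside, z up.
There are look-alikes about, which are no part of the job. Leave any pink or purple look-alike of the plate alone.

How it is judged:
By the outcome, as a careful person would: the job done as asked, in the order asked, and still so for the second after the job is handed in, with the robot touching nothing.
It also fails if it takes over 120 s, if anything falls off the work surface, if the arm or the gripper's body presses on something with over 40 N, if the wrist force passes 120 N, or if a joint passes its speed limit or range.

## Working session

There is one attempt and no reset: what is moved stays moved. The work goes in short steps, Python scripts to look and compute and a tool call to move; the robot and the scene stay as the last step left them, time stands still between calls to the robot, and variables do not carry over. Pictures are saved under pics/ and viewed, about 12 in all and at most 16, crops included, and the job is handed in when it is done.

Besides the shell and the picture viewer there is one more tool, called after "Request:" as a command line: name --argument value ..., lists and objects as JSON in quotes. step_arm: Moves the arm, as the interface text tells. Its arguments: {"type":"object","properties":{"commands":{"type":"array","items":{"type":"array"}},"force":{"type":"number"}},"required":["commands"]}

```bash
mkdir -p pics
python3 - <<'E'
from rig import *
import cv2,numpy as np
for n in("scene","top"):
    cv2.imwrite(f"pics/{n}0.png",grab_frame(n)); m=camera_model(n); print(n,m['fx'],m['cx'],m['cy'],np.round(-np.array(m['R']).T@m['t']),np.round(m['R'],2).tolist())
s=sense(); print(s)
E
```

```text
scene 413.3608665982796 279.0106066115627 211.93149847465617 [1164.  293.  903.] [[-0.39, 0.92, 0.02], [0.74, 0.33, -0.58], [-0.54, -0.22, -0.81]]
top 436.6612776440185 273.56941001558715 208.94632524836365 [ 476.   54. 1089.] [[0.01, -1.0, -0.02], [-1.0, -0.0, -0.09], [0.09, 0.02, -1.0]]
{'clock': 0.1, 'qpos': array([-1.24240600e+00,  3.53564937e-01,  1.63406024e+00, -6.29525713e-06,
        1.15517967e+00, -2.38375060e-03]), 'qvel': array([-0.00106312, -0.00146107, -0.00091078, -0.00048094,  0.00049669,
        0.00067649]), 'joint_efforts': array([ 1.19751716e-03, -6.06354403e+01, -3.42821968e+01, -3.77555114e-05,
        3.85987558e-03, -2.61314477e-05]), 'eef_pos': array([ 202.92558063, -590.91805109,  404.04512905]), 'tcp_rot': array([-3.14038045e+00,  2.86666753e-06,  3.30776623e-01]), 'contact_force': array([ 0.08612753,  0.41259662, -0.06230476]), 'wrist_torque': array([-0.01255634,  0.00499904,  0.01150155]), 'opening': 1.000510733252299}
```

View pics/scene0.png

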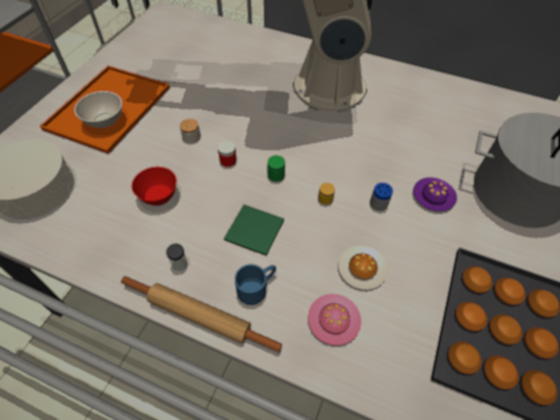

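View pics/top0.png

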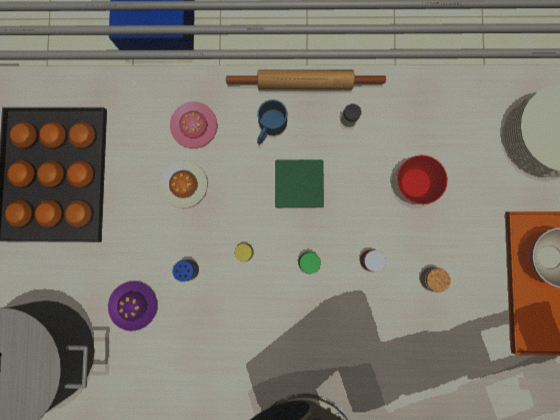

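Scene (pixels in scene and top pictures):

| Item | Scene | Top |
|---|---|---|
| tub | (190,129) | (438,280) |
| jam | (227,154) | (373,261) |
| herbs | (276,168) | (310,263) |
| honey | (327,194) | (244,253) |
| shaker | (382,196) | (183,271) |
| board | (255,229) | (299,184) |
| white plate | (362,267) | (184,184) |
| bowl | (155,187) | (422,180) |

Things that could be confused:
- **Plate:** pink (193,124) and purple (132,306) plates, against the white one.
- **Jam:** the green herb pot (310,263), against the white-lidded red jar.
- **Shaker:** the blue mug (272,117) and the salt (352,114).

I'll check the choices in one crop and measure.

```bash
cat > h.py <<'E'
from rig import *
import cv2,numpy as np
def ray(n,uv,z):
    m=camera_model(n);R=np.array(m['R']);c=-R.T@np.array(m['t'])
    d=R.T@np.array([(uv[0]-m['cx'])/m['fx'],(uv[1]-m['cy'])/m['fy'],1])
    return (c+d*(z-c[2])/d[2])[:2]
def proj(n,X):
    m=camera_model(n);p=np.array(m['R'])@X+np.array(m['t'])
    return np.array([m['fx']*p[0]/p[2]+m['cx'],m['fy']*p[1]/p[2]+m['cy']])
def blob(img,uv,r,lo,hi):
    u,v=map(int,uv);h=cv2.cvtColor(img,cv2.COLOR_BGR2HSV)
    k=cv2.inRange(h,np.array(lo),np.array(hi));w=np.zeros_like(k);cv2.circle(w,(u,v),r,255,-1);k&=w
    cs,_=cv2.findContours(k,cv2.RETR_EXTERNAL,cv2.CHAIN_APPROX_NONE)
    return cv2.convexHull(max(cs,key=cv2.contourArea))
def circ(img,n,uv,r,lo,hi,z):
    c=blob(img,uv,r,lo,hi)
    P=np.array([ray(n,p[0],z) for p in c],np.float32)
    M=cv2.moments(P.reshape(-1,1,2)) 
    return np.array([M['m10'],M['m01']])/M['m00'],2*np.sqrt(M['m00']/np.pi)
E
python3 - <<'E'
from h import *
i=cv2.imread('pics/top0.png')
cv2.imwrite('pics/c1.png',cv2.resize(i[150:330,150:460],None,fx=2.5,fy=2.5,interpolation=cv2.INTER_CUBIC))
h=cv2.cvtColor(i,cv2.COLOR_BGR2HSV)
for n,p in dict(tub=(438,280),jam=(373,261),honey=(244,253),shaker=(183,271),board=(299,184),plate=(202,190),bowl=(422,180),bg=(340,230),herb=(310,263)).items(): print(n,h[p[1],p[0]],i[p[1],p[0]])
E
```

```text
tub [ 17 135 153] [ 72 117 153]
jam [108   8 164] [164 161 159]
honey [ 27 144 158] [ 69 148 158]
shaker [110 178 129] [129  69  39]
board [66 96 80] [56 80 50]
plate [ 33  32 159] [139 159 157]
bowl [  1 200 154] [ 33  38 154]
bg [ 24  24 157] [142 154 157]
herb [ 65 130 141] [ 80 141  69]
```

View pics/c1.png

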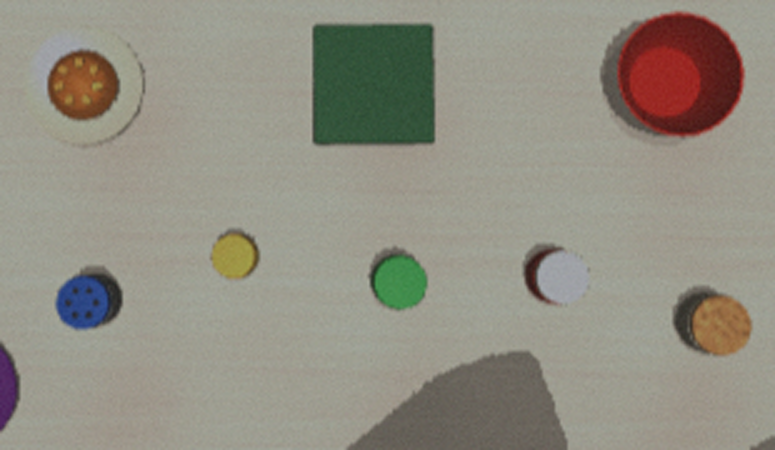

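The crop confirms the choices: cork tub (720,325), white-lidded jam (562,277), plain green herbs (400,282) to avoid, yellow honey (235,256), dotted blue cap (83,302), white plate with bun at left, red bowl at right. Measuring now.

Run:
```python
from h import *
a=cv2.imread('pics/top0.png')
T=dict(tub=((438,280),18,(8,75,90),(24,255,255),50),jam=((374,261),15,(105,0,120),(150,60,255),60),honey=((244,253),13,(22,80,80),(34,255,255),48),
 shaker=((183,271),17,(100,110,50),(125,255,255),64),herb=((310,263),16,(50,60,80),(80,255,255),60),board=((299,184),45,(50,40,30),(90,255,120),12),bowl=((422,180),32,(0,120,40),(8,255,255),55),bun=((183,184),20,(5,100,60),(20,255,255),30))
for n,(uv,r,lo,hi,z) in T.items():
    c,d=circ(a,'top',uv,r,lo,hi,z); print(n,c.round(1),round(d,1),end=' ')
    if n=='board':
        b=blob(a,uv,r,lo,hi);P=np.array([ray('top',p[0],12) for p in b],np.float32);print(cv2.minAreaRect(P),end='')
    print('pred scene px',proj('scene',np.array([*c,z])).round(1),'reach',np.hypot(*c).round())
s=cv2.imread('pics/scene0.png')
for n,uv,r,lo,hi,z in (('board',(255,229),35,(50,40,20),(90,255,120),12),('bowl',(155,187),28,(0,120,40),(8,255,255),30),('honey',(327,190),9,(18,80,60),(34,255,255),48)):
    c,d=circ(s,'scene',uv,r,lo,hi,z); print('scene',n,c.round(1),round(d,1))
```

```text
tub [ 406.4 -308.2] 53.9 pred scene px [189.  124.5] reach 510.0
jam [ 450.4 -159.6] 44.4 pred scene px [226.3 146.4] reach 478.0
honey [467.8 148.7] 40.5 pred scene px [326.7 187.8] reach 491.0
shaker [424.3 287.9] 47.1 pred scene px [383.  188.9] reach 513.0
herb [444.6  -8.3] 48.3 pred scene px [276.2 161.1] reach 445.0
board [639.2  15.4] 132.5 ((638.6512451171875, 15.208301544189453), (118.16307830810547, 119.35771942138672), 0.32412686944007874)pred scene px [254.4 227.5] reach 639.0
bowl [ 642.7 -274.3] 117.6 pred scene px [154.2 182.7] reach 699.0
bun [634.1 301.4] 65.7 pred scene px [362.9 261.7] reach 702.0
scene board [642.3  15.9] 132.7
scene bowl [ 632.6 -286.6] 125.0
scene honey [476.9 151.5] 47.8
```

Request:
step_arm --commands '[[[0, 0, 0], 0.165, 1], [[0, 0, 0], 0.165, 1], [[33, -46, 13], 0, 1], [[33, -46, 13], 0, 1], [[33, -46, 13], 0, 1], [[33, -46, 13], 0, 1], [[33, -46, 13], 0, 1], [[33, -46, 13], 0, 1], [[0, 0, 0], 0, 1]]' --force 40

```text
clock: 1.23
eef_pos: [408.3, -308.9, 321.5]
tcp_rot: [-3.139, 0.002, -0.013]
contact_force: [-0.2, 0.4, 0.2]
opening: 1.0
```

Request:
step_arm --commands '[[[-2, -1, 45], -0.013, 1], [[0, 0, 45], 0, 1], [[0, 0, 30], 0, 1], [[0, 0, 15], 0, 1], [[0, 0, 0], 0, 1]]'

```text
clock: 1.85
eef_pos: [406.3, -310.0, 184.3]
tcp_rot: [3.141, -0.001, 0.001]
contact_force: [-0.0, 0.1, -0.3]
opening: 1.004
```

Request:
step_arm --commands '[[[0, 0, 0], 0, 0], [[0, 0, 0], 0, 0], [[0, 0, 0], 0, 0], [[0, 0, 0], 0, 0], [[0, 0, 0], 0, 0], [[0, 0, 0], 0, 0]]'

```text
clock: 2.6
eef_pos: [407.1, -311.1, 187.8]
tcp_rot: [3.138, -0.005, 0.001]
contact_force: [0.3, 0.6, -2.3]
opening: 0.663
```

Run:
```python
from h import *
i=grab_frame('scene');cv2.imwrite('pics/g1.png',cv2.resize(i[60:260,90:350],None,fx=3,fy=3,interpolation=cv2.INTER_CUBIC))
print(sense()['opening'],sense()['contact_force'])
```

```text
0.6628420708198569 [ 0.22173088 -0.9939247  -3.24173798]
```

View pics/g1.png

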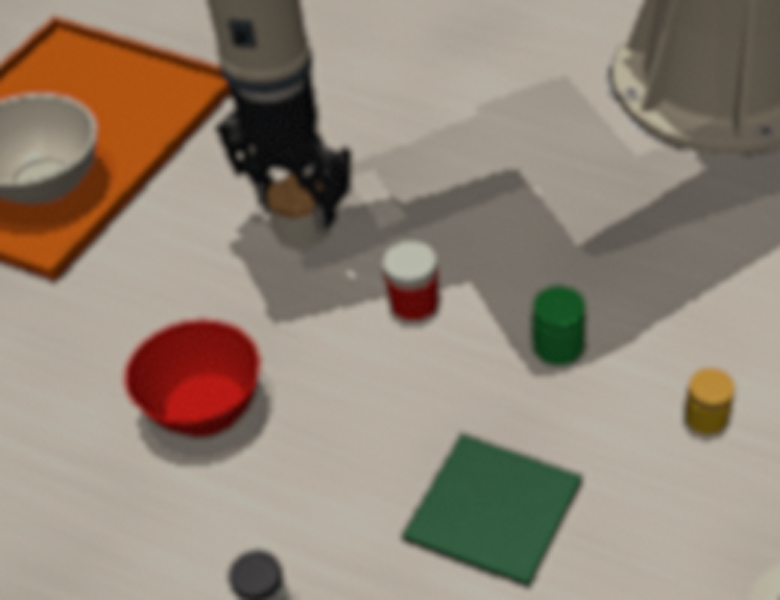

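The tub is between the pads at (292,200) in the crop, and the opening of 0.66 (56 mm) matches its 58 mm. Lifting and carrying it to the board.

Request:
step_arm --commands '[[[0, 0, -30], 0, 0], [[0, 0, -50], 0, 0], [[0, 0, -50], 0, 0], [[24, -34, 0], 0, 0], [[32, -45, 0], 0, 0], [[32, -45, 0], 0, 0], [[32, -45, 0], 0, 0], [[32, -45, 0], 0, 0], [[32, -45, 0], 0, 0], [[24, -34, 0], 0, 0], [[16, -23, 0], 0, 0], [[0, 0, 0], 0, 0]]'

```text
clock: 4.15
eef_pos: [636.9, 15.9, 321.0]
tcp_rot: [3.138, -0.005, -0.001]
contact_force: [0.6, -0.2, -2.1]
opening: 0.667
```

Request:
step_arm --commands '[[[3, 0, 35], 0, 0], [[0, 0, 40], 0, 0], [[0, 0, 25], 0, 0], [[0, 0, 10], 0, 0], [[0, 0, 3], 0, 0]]'

```text
clock: 4.78
eef_pos: [639.0, 13.1, 205.4]
tcp_rot: [3.138, -0.004, -0.001]
contact_force: [-0.2, -0.3, -2.3]
opening: 0.661
```

Run:
```python
from h import *
s=sense();print(s['eef_pos'],s['contact_force'])
i=grab_frame('scene');cv2.imwrite('pics/g2.png',cv2.resize(i[130:280,170:370],None,fx=4,fy=4,interpolation=cv2.INTER_CUBIC))
```

```text
[639.04875175  13.08321212 205.36096687] [-0.19258903 -0.31055516 -2.33243408]
```

View pics/g2.png

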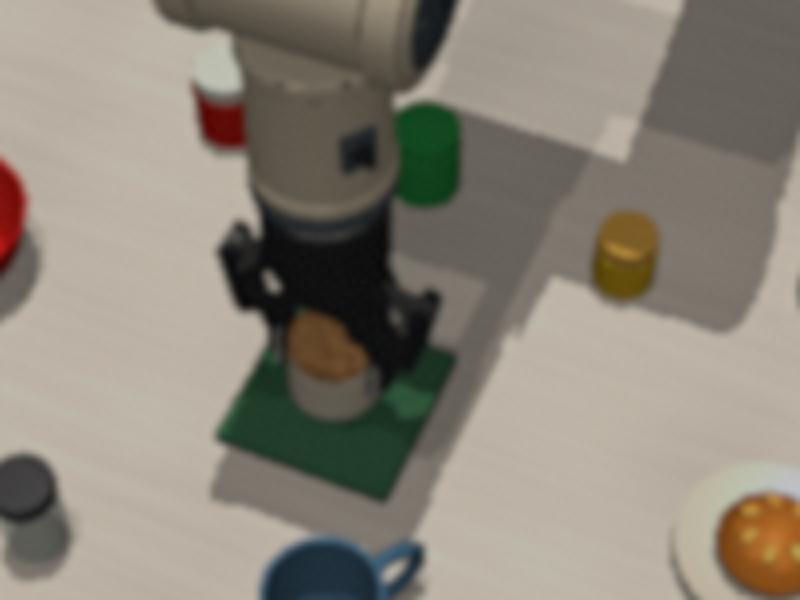

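The upright tub hangs just above the board, at about (333,365) in the crop. I'll nudge it and lower it to contact.

Request:
step_arm --commands '[[[1, -2.5, 2], 0, 0], [[0, 0, 2], 0, 0], [[0, 0, 1.5], 0, 0]]'

```text
clock: 5.2
eef_pos: [641.2, 15.6, 202.2]
tcp_rot: [3.138, -0.008, -0.001]
contact_force: [-0.4, -0.3, -1.3]
opening: 0.667
```

Request:
step_arm --commands '[[[-0.5, 0, 1.5], 0, 0], [[0, 0, 1], 0, 0]]'

```text
clock: 5.45
eef_pos: [640.8, 15.7, 200.0]
tcp_rot: [3.138, -0.009, -0.001]
contact_force: [0.3, -0.5, -2.9]
opening: 0.665
```

Request:
step_arm --commands '[[[0, 0, 1.5], 0, 0], [[0, 0, 1], 0, 0]]'

```text
clock: 5.7
eef_pos: [641.0, 15.7, 198.2]
tcp_rot: [3.138, -0.009, -0.001]
contact_force: [-4.9, -0.8, 13.7]
opening: 0.666
```

Request:
step_arm --commands '[[[0, 0, -0.5], 0, 0.8], [[0, 0, 0], 0, 0.9], [[0, 0, 0], 0, 1], [[0, 0, 0], 0, 1], [[0, 0, 0], 0, 1]]'

```text
clock: 6.32
eef_pos: [641.4, 15.7, 199.1]
tcp_rot: [3.138, -0.01, -0.001]
contact_force: [0.1, 0.9, -0.8]
opening: 1.001
```

Request:
step_arm --commands '[[[0, 0, -20], 0, 1], [[0, 0, -50], 0, 1], [[0, 0, -50], 0, 1], [[-29, -21, 0], 0, 1], [[-40, -30, 0], 0, 1], [[-40, -30, 0], 0, 1], [[-40, -30, 0], 0, 1], [[-24, -20, 0], 0, 1], [[0, 0, 0], 0, 1]]'

```text
clock: 7.45
eef_pos: [463.5, 150.5, 331.7]
tcp_rot: [3.141, -0.023, -0.003]
contact_force: [1.2, -0.0, -0.5]
opening: 0.998
```

Run:
```python
from h import *
i=grab_frame('top');print(sense()['eef_pos'],sense()['tcp_rot'])
cv2.imwrite('pics/t1.png',cv2.resize(i[130:330,150:460],None,fx=2.5,fy=2.5,interpolation=cv2.INTER_CUBIC))
for c in (circ(i,'top',(299,184),25,(8,75,60),(24,255,255),62),circ(i,'top',(244,253),13,(22,80,60),(34,255,255),48)): print(c)
```

```text
[464.44614926 150.0996672  331.87860771] [ 3.14055422e+00 -2.35480234e-02 -3.11325393e-03]Traceback (most recent call last):
  File "<stdin>", line 4, in <module>
  File "h.py", line 16, in circ
    c=blob(img,uv,r,lo,hi)
  File "h.py", line 14, in blob
    return cv2.convexHull(max(cs,key=cv2.contourArea))
                          ~~~^^^^^^^^^^^^^^^^^^^^^^^^
ValueError: max() iterable argument is empty
```

View pics/t1.png

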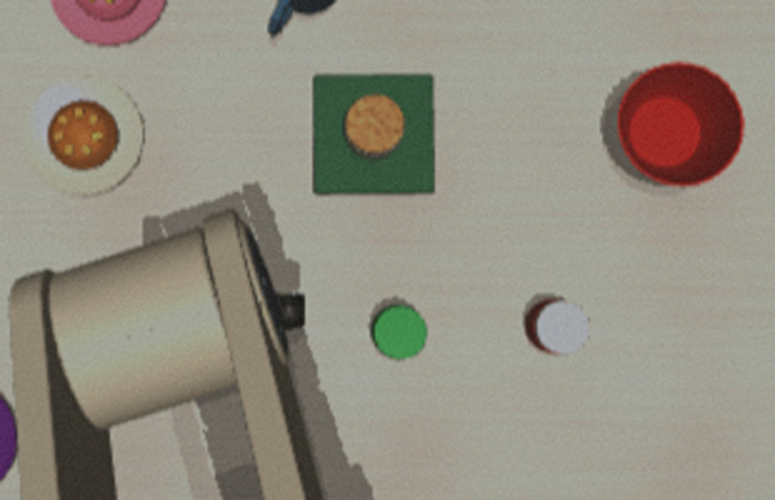

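Tub stands on the board, looking centred (crop 375,125; board centre 374,134 with parallax), and the arm is over the honey. Measuring tub against board.

Run:
```python
from h import *
i=grab_frame('top')
print(circ(i,'top',(299,182),16,(8,75,50),(30,255,255),62))
b=blob(i,(299,184),45,(50,40,20),(90,255,120));print(cv2.minAreaRect(np.array([ray('top',p[0],12) for p in b],np.float32)))
j=grab_frame('scene');print(circ(j,'scene',proj('scene',np.array([640,15,62])),16,(5,75,40),(24,255,255),62))
b=blob(j,(255,229),36,(50,40,20),(90,255,120));print(cv2.minAreaRect(np.array([ray('scene',p[0],12) for p in b],np.float32)))
```

```text
(array([641.07555859,  15.79559592]), np.float64(55.5036265550303))
((638.6511840820312, 15.220829010009766), (118.16307067871094, 119.3326187133789), 0.32413777709007263)
(array([643.97209258,  15.72147827]), np.float64(57.876492935164244))
((642.3124389648438, 15.710933685302734), (118.89827728271484, 117.33488464355469), 0.6269546151161194)
```

Request:
step_arm --commands '[[[-1.5, 1, 45], 0, 1], [[-1.5, 0, 45], 0, 1], [[-0.5, 0, 35], 0, 1], [[0, 0, 15], 0, 1], [[0, 0, 5], 0, 1], [[0, 0, 0], 0, 1]]'

```text
clock: 8.35
eef_pos: [473.0, 145.8, 185.4]
tcp_rot: [-3.141, -0.032, -0.01]
contact_force: [0.9, 0.3, 1.0]
opening: 1.001
```

Request:
step_arm --commands '[[[-5, -1.5, 0], 0.0, 1], [[-5, -1.5, 0], -0.01, 1], [[0, 0, 0], 0, 1]]'

```text
clock: 8.72
eef_pos: [463.2, 149.4, 187.4]
tcp_rot: [-3.14, -0.036, 0.0]
contact_force: [1.0, 0.1, -0.7]
opening: 1.0
```

Request:
step_arm --commands '[[[-0.5, 0, 5], 0, 1], [[0, 0, 0], 0, 0], [[0, 0, 0], 0, 0], [[0, 0, 0], 0, 0], [[0, 0, 0], 0, 0], [[0, 0, 0], 0, 0], [[0, 0, 0], 0, 0]]'

```text
clock: 9.6
eef_pos: [463.0, 149.6, 182.6]
tcp_rot: [-3.14, -0.036, 0.001]
contact_force: [-1.1, 0.0, 1.5]
opening: 0.501
```

Request:
step_arm --commands '[[[0, 0, -30], 0, 0], [[0, 0, -50], 0, 0], [[0, 0, -50], 0, 0], [[0, 0, -15], 0, 0], [[23, 18, 0], 0, 0], [[30, 23, 0], 0, 0], [[30, 23, 0], 0, 0], [[30, 23, 0], 0, 0], [[30, 23, 0], 0, 0], [[20, 15, 0], 0, 0], [[10, 8, 0], 0, 0], [[0, 0, 0], 0, 0]]'

```text
clock: 11.1
eef_pos: [634.3, 11.9, 335.8]
tcp_rot: [-3.14, -0.033, 0.002]
contact_force: [-0.1, 0.8, -0.7]
opening: 0.499
```

Request:
step_arm --commands '[[[-1, -3.5, 30], 0, 0], [[-1, 0, 30], 0, 0], [[0, 0, 15], 0, 0], [[0, 0, 8], 0, 0], [[0, 0, 0], 0, 0]]'

```text
clock: 11.72
eef_pos: [632.7, 18.3, 251.7]
tcp_rot: [-3.14, -0.032, 0.003]
contact_force: [-0.0, -0.3, -0.8]
opening: 0.499
```

Request:
step_arm --commands '[[[4.5, 2.5, 2], 0, 0], [[0, 0, 0], 0, 0]]'

```text
clock: 11.98
eef_pos: [638.3, 15.7, 251.4]
tcp_rot: [-3.14, -0.035, 0.004]
contact_force: [0.6, 0.8, -1.5]
opening: 0.503
```

Run:
```python
from h import *
s=sense();print(s['eef_pos'],s['tcp_rot'],s['contact_force'])
i=grab_frame('scene');cv2.imwrite('pics/g3.png',cv2.resize(i[130:280,170:370],None,fx=4,fy=4,interpolation=cv2.INTER_CUBIC))
```

```text
[638.26818038  15.70827501 251.4064384 ] [-3.13980987 -0.03489802  0.00352091] [ 0.57458723  0.79484912 -1.47029399]
```

View pics/g3.png

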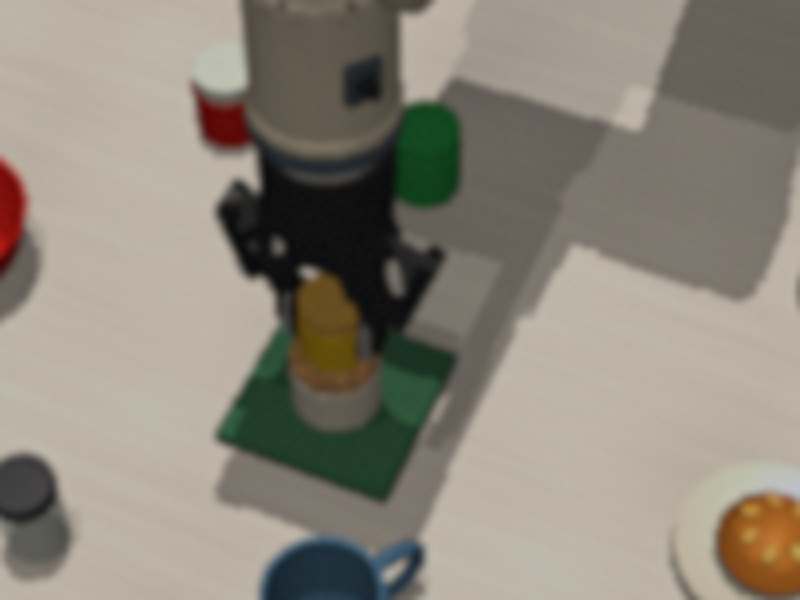

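Honey hangs upright just above the tub, centred about (330,345) over the tub at (337,385). Lowering gently.

Request:
step_arm --commands '[[[-1.5, 0, 3], 0, 0], [[0, 0, 2], 0, 0], [[0, 0, 1], 0, 0]]'

```text
clock: 12.4
eef_pos: [636.9, 15.6, 245.7]
tcp_rot: [-3.14, -0.036, 0.003]
contact_force: [1.5, -0.5, -1.2]
opening: 0.499
```

Request:
step_arm --commands '[[[0, 0, 1], 0, 0], [[0, 0, 1], 0, 0]]'

```text
clock: 12.65
eef_pos: [637.1, 15.7, 244.6]
tcp_rot: [-3.14, -0.036, 0.003]
contact_force: [-6.5, -0.5, 16.2]
opening: 0.501
```

Request:
step_arm --commands '[[[0, 0, 0], 0, 0.6], [[0, 0, 0], 0, 0.8], [[0, 0, 0], 0, 1], [[0, 0, 0], 0, 1], [[0, 0, 0], 0, 1]]'

```text
clock: 13.28
eef_pos: [637.3, 15.7, 244.8]
tcp_rot: [-3.14, -0.037, 0.003]
contact_force: [0.6, -0.1, 0.4]
opening: 0.994
```

Request:
step_arm --commands '[[[0, 0, -15], 0, 1], [[0, 0, -40], 0, 1], [[0, 0, -50], 0, 1], [[-22, 20, 0], 0, 1], [[-40, 36, 0], 0, 1], [[-40, 36, 0], 0, 1], [[-40, 36, 0], 0, 1], [[-30, 27, 0], 0, 1], [[-16, 15, 0], 0, 1], [[0, 0, 0], 0, 1]]'

```text
clock: 14.52
eef_pos: [441.4, -159.3, 355.1]
tcp_rot: [3.141, -0.048, 0.005]
contact_force: [-0.3, -0.5, -0.9]
opening: 1.001
```

Run:
```python
from h import *
i=grab_frame('top');j=grab_frame('scene')
k=np.vstack([cv2.resize(a,None,fx=4,fy=4,interpolation=cv2.INTER_CUBIC) for a in (i[145:220,220:380],j[165:240,180:340])]);cv2.imwrite('pics/t2.png',k)
print(circ(i,'top',proj('top',np.array([640,15,110])),14,(22,80,50),(36,255,255),110), circ(j,'scene',proj('scene',np.array([640,15,110])),11,(15,80,50),(36,255,255),110))
```

```text
(array([640.73323862,  16.55554232]), np.float64(42.49930755887288)) (array([645.15759494,  16.63390046]), np.float64(44.537524211142454))
```

View pics/t2.png

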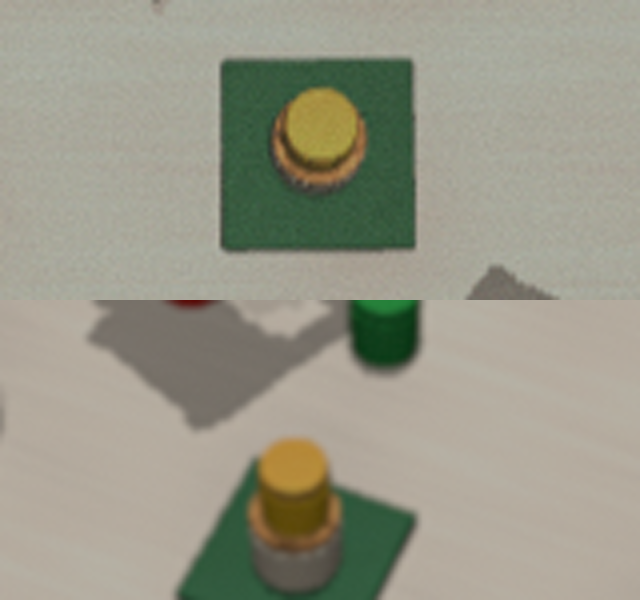

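The stack stands true: in the top view honey sits at (320,125) over the tub. Honey measures (640.7,16.6) against the tub's (641.1,15.8). Now the jam.

Request:
step_arm --commands '[[[-2, 0, 45], -0.005, 1], [[-2, 0, 45], 0, 1], [[-2, 0, 35], 0, 1], [[-1, 0, 20], 0, 1], [[0, 0, 8], 0, 1], [[0, 0, 0], 0, 1]]'

```text
clock: 15.38
eef_pos: [450.5, -156.0, 200.1]
tcp_rot: [3.138, -0.057, 0.017]
contact_force: [-0.3, -0.1, -0.2]
opening: 1.001
```

Request:
step_arm --commands '[[[-4, 1.5, 4], 0.015, 1], [[-4, 1.5, 4], 0, 1], [[0, 0, 0], 0, 1]]'

```text
clock: 15.75
eef_pos: [443.5, -159.3, 193.0]
tcp_rot: [3.138, -0.06, 0.001]
contact_force: [0.1, 0.1, -0.2]
opening: 1.002
```

Request:
step_arm --commands '[[[-1.5, 0, 2], 0, 1], [[0, 0, 0], 0, 0], [[0, 0, 0], 0, 0], [[0, 0, 0], 0, 0], [[0, 0, 0], 0, 0], [[0, 0, 0], 0, 0], [[0, 0, 0], 0, 0]]'

```text
clock: 16.62
eef_pos: [442.2, -159.6, 191.6]
tcp_rot: [3.138, -0.062, 0.001]
contact_force: [-0.8, 0.7, 1.8]
opening: 0.597
```

Request:
step_arm --commands '[[[0, 0, -30], 0, 0], [[2, 0, -50], 0, 0], [[2, 0, -50], 0, 0], [[2, 0, -40], 0, 0], [[16, -27, 0], 0, 0], [[28, -48, 0], 0, 0], [[28, -48, 0], 0, 0], [[28, -48, 0], 0, 0], [[28, -48, 0], 0, 0], [[28, -48, 0], 0, 0], [[20, -33, 0], 0, 0], [[10, -17, 0], 0, 0], [[0, 0, 0], 0, 0]]'

```text
clock: 18.25
eef_pos: [627.2, 168.1, 372.8]
tcp_rot: [3.137, -0.056, -0.001]
contact_force: [-0.0, -0.7, -2.2]
opening: 0.597
```

Request:
step_arm --commands '[[[-1, 2, 40], 0, 0], [[-1, 2, 50], 0, 0], [[-1, 2, 40], 0, 0], [[0, 0, 25], 0, 0], [[0, 0, 10], 0, 0], [[0, 0, 0], 0, 0]]'

```text
clock: 19.0
eef_pos: [630.8, 154.0, 204.3]
tcp_rot: [3.135, -0.054, -0.006]
contact_force: [0.2, -0.4, -2.2]
opening: 0.593
```

Request:
step_arm --commands '[[[0, -3.7, 4], -0.005, 0], [[0, -3.7, 4], 0, 0], [[0, 0, 2], 0, 0]]'

```text
clock: 19.38
eef_pos: [632.5, 161.8, 196.9]
tcp_rot: [3.136, -0.058, -0.0]
contact_force: [-0.3, 0.4, -2.1]
opening: 0.596
```

Request:
step_arm --commands '[[[-2.5, 0.5, 2], 0, 0], [[0, 0, 1.5], 0, 0], [[0, 0, 1], 0, 0]]'

```text
clock: 19.75
eef_pos: [630.1, 161.6, 192.5]
tcp_rot: [3.136, -0.059, 0.0]
contact_force: [0.4, -0.7, -3.1]
opening: 0.591
```

Request:
step_arm --commands '[[[0, 0, 1], 0, 0], [[0, 0, 1], 0, 0]]'

```text
clock: 20.0
eef_pos: [630.3, 161.5, 191.7]
tcp_rot: [3.136, -0.058, -0.0]
contact_force: [-7.6, -1.1, 15.5]
opening: 0.599
```

Request:
step_arm --commands '[[[0, 0, 0], 0, 0.7], [[0, 0, 0], 0, 0.9], [[0, 0, 0], 0, 1], [[0, 0, 0], 0, 1], [[0, 0, 0], 0, 1], [[0, 0, -20], 0, 1], [[0, 0, -50], 0, 1], [[0, 0, -50], 0, 1], [[0, 0, -30], 0, 1]]'

```text
clock: 21.12
eef_pos: [620.9, 162.2, 347.5]
tcp_rot: [3.135, -0.057, -0.0]
contact_force: [0.1, -0.5, -0.2]
opening: 0.995
```

Request:
step_arm --commands '[[[-24, -16, 0], 0, 1], [[-45, -28, 0], 0, 1], [[-45, -28, 0], 0, 1], [[-45, -28, 0], 0, 1], [[-30, -18, 0], 0, 1], [[-12, -8, 0], 0, 1], [[0, 0, 0], 0, 1]]'

```text
clock: 22.0
eef_pos: [416.2, 291.5, 347.4]
tcp_rot: [-3.14, -0.075, -0.002]
contact_force: [1.3, -0.1, 0.1]
opening: 1.0
```

Run:
```python
from h import *
i=grab_frame('top');j=grab_frame('scene')
k=np.vstack([cv2.resize(a,None,fx=3,fy=3,interpolation=cv2.INTER_CUBIC) for a in (i[140:230,160:400],j[165:275,180:420])]);cv2.imwrite('pics/t3.png',k)
print(circ(i,'top',proj('top',np.array([638,160,60])),15,(105,0,100),(150,60,255),60))
```

```text
(array([636.45871497, 160.18153553]), np.float64(43.73137362322911))
```

View pics/t3.png

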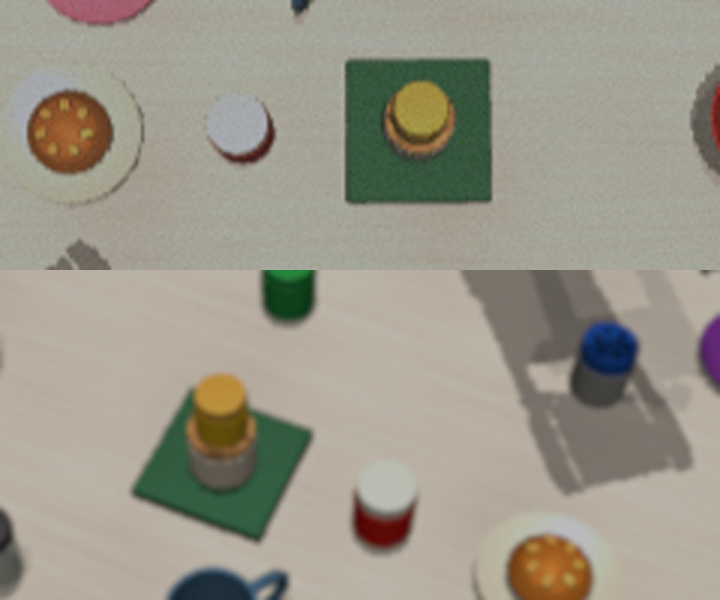

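Jam stands upright at (240,125) in the crop, measured (636.5,160.2) against about (638,160). Now the shaker.

Request:
step_arm --commands '[[[-5, 0, 40], 0, 1], [[-6, 0, 45], 0, 1], [[-5, 0, 35], 0, 1], [[-2, 0, 20], 0, 1], [[0, 0, 8], 0, 1], [[0, 0, 0], 0, 1]]'

```text
clock: 22.85
eef_pos: [418.4, 289.1, 195.6]
tcp_rot: [-3.137, -0.081, -0.011]
contact_force: [-0.1, 0.7, -0.3]
opening: 0.999
```

Request:
step_arm --commands '[[[-3, 1, 1], -0.01, 1], [[-3, 0.5, 1], 0, 1], [[0, 0, 0], 0, 1]]'

```text
clock: 23.22
eef_pos: [413.3, 287.8, 195.0]
tcp_rot: [-3.136, -0.083, -0.0]
contact_force: [-0.6, -0.6, 0.3]
opening: 1.001
```

Request:
step_arm --commands '[[[-1, 0, 2], 0, 1], [[0, 0, 0], 0, 0], [[0, 0, 0], 0, 0], [[0, 0, 0], 0, 0], [[0, 0, 0], 0, 0], [[0, 0, 0], 0, 0], [[0, 0, 0], 0, 0]]'

```text
clock: 24.1
eef_pos: [412.5, 288.2, 193.7]
tcp_rot: [-3.135, -0.084, -0.0]
contact_force: [-0.5, -0.1, 3.0]
opening: 0.595
```

Request:
step_arm --commands '[[[2, 0, -30], 0, 0], [[4, 0, -50], 0, 0], [[4, 0, -50], 0, 0], [[3, 0, -40], 0, 0], [[14, 26, 0], 0, 0], [[26, 52, 0], 0, 0], [[26, 52, 0], 0, 0], [[26, 52, 0], 0, 0], [[26, 52, 0], 0, 0], [[26, 52, 0], 0, 0], [[26, 52, 0], 0, 0], [[22, 44, 0], 0, 0], [[14, 22, 0], 0, 0], [[6, 10, 0], 0, 0], [[0, 0, 0], 0, 0]]'

```text
clock: 25.98
eef_pos: [628.2, -139.9, 382.3]
tcp_rot: [-3.135, -0.082, 0.002]
contact_force: [-0.8, 0.6, -0.9]
opening: 0.595
```

Request:
step_arm --commands '[[[-3, -1, 40], 0, 0], [[-4, -1, 50], 0, 0], [[-3, -1, 40], 0, 0], [[-1, 0, 28], 0, 0], [[0, 0, 10], 0, 0], [[0, 0, 0], 0, 0]]'

```text
clock: 26.72
eef_pos: [629.2, -128.3, 211.3]
tcp_rot: [-3.134, -0.082, 0.008]
contact_force: [-0.5, -0.6, -0.8]
opening: 0.593
```

Request:
step_arm --commands '[[[-1, 1.5, 6], 0.008, 0], [[-1, 1.5, 5], 0, 0], [[0, 0, 2], 0, 0], [[0, 0, 0], 0, 0]]'

```text
clock: 27.22
eef_pos: [629.4, -131.5, 200.8]
tcp_rot: [-3.134, -0.087, -0.001]
contact_force: [0.5, 0.6, -0.7]
opening: 0.593
```

Request:
step_arm --commands '[[[-1.5, -0.5, 3], 0, 0], [[0, 0, 2], 0, 0], [[0, 0, 1], 0, 0], [[0, 0, 0.5], 0, 0]]'

```text
clock: 27.72
eef_pos: [628.5, -131.0, 194.1]
tcp_rot: [-3.134, -0.088, -0.001]
contact_force: [-0.0, 0.5, -0.8]
opening: 0.592
```

Request:
step_arm --commands '[[[-0.5, 0, 1], 0, 0], [[0, 0, 1], 0, 0]]'

```text
clock: 27.98
eef_pos: [628.5, -131.0, 193.6]
tcp_rot: [-3.134, -0.088, -0.001]
contact_force: [-7.3, 0.4, 15.1]
opening: 0.598
```

Request:
step_arm --commands '[[[0, 0, 0], 0, 0.7], [[0, 0, 0], 0, 0.9], [[0, 0, 0], 0, 1], [[0, 0, 0], 0, 1], [[0, 0, 0], 0, 1], [[1, 0, -20], 0, 1], [[4, 0, -50], 0, 1], [[4, 0, -50], 0, 1], [[3, 0, -40], 0, 1], [[-30, 30, 0], 0, 1], [[-40, 40, 0], 0, 1], [[-40, 40, 0], 0, 1], [[-40, 40, 0], 0, 1], [[-30, 30, 0], 0, 1], [[0, 0, 0], 0, 1]]'

```text
clock: 29.85
eef_pos: [442.6, -316.7, 355.6]
tcp_rot: [-3.142, -0.103, 0.002]
contact_force: [-0.2, 0.4, 0.0]
opening: 0.998
```

Run:
```python
from h import *
i=grab_frame('top');j=grab_frame('scene');cv2.imwrite('pics/f_top.png',i)
k=np.vstack([cv2.resize(a,None,fx=2.3,fy=2.3,interpolation=cv2.INTER_CUBIC) for a in (i[90:220,140:460],j[125:255,100:420])]);cv2.imwrite('pics/f.png',k)
for n,X,r,lo,hi in (('jam',(638,160,60),15,(105,0,100),(150,60,255)),('shaker',(640,-130,64),17,(100,110,40),(125,255,255)),('honey',(640,15,110),14,(22,80,50),(36,255,255)),('tub',(640,15,62),16,(8,75,50),(30,255,255)),('herb',(444.6,-8.3,60),16,(50,60,60),(80,255,255))):
    try: print(n,circ(i,'top',proj('top',np.array(X,float)),r,lo,hi,X[2]))
    except Exception as e: print(n,e)
print(sense()['eef_pos'],sense()['clock'],sense()['qpos'])
```

```text
jam (array([636.12677167, 159.66252094]), np.float64(42.84010041976956))
shaker (array([ 639.57713935, -128.33680917]), np.float64(47.506651476552136))
honey (array([640.17568113,  16.71027328]), np.float64(43.22668755461009))
tub (array([641.75588958,  15.79643316]), np.float64(56.092544139699676))
herb (array([445.05537288,  -7.35493222]), np.float64(49.454422631097295))
[ 444.32982967 -315.44914859  355.69489078] 29.95 [-0.63945168  0.26382455  1.88314349  0.07869263  0.91308776  0.88166626]
```

View pics/f.png

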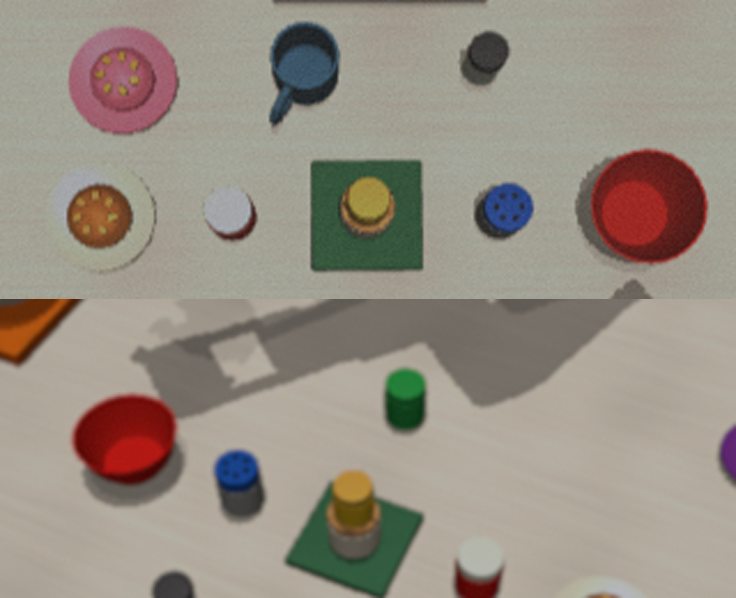

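All four toppings stand upright: jam (230,210), stack (368,205) and shaker (508,208) in the top crop. Measured positions are within about 2 mm of their targets. Herbs, mug and salt haven't moved, and the arm is clear with the gripper open.

```bash
python3 -c "from rig import sign_off; print(sign_off())"
```

```text
the job is handed in; nothing more can be done
None
```

The toppings are set out and the job is handed in. I placed them in the order asked (tub, honey, jam, shaker), and the clock read about 30 s at the last check.

The final top view, with the arm clear and the gripper open, gave these positions against target:

| Item | Measured x, y (mm) | Target x, y (mm) | Off by |
|---|---|---|---|
| Tub, on the board | (641.8, 15.8) | (639, 15.3), board centre | about 3 mm |
| Honey, on the tub | (640.2, 16.7) | (641.8, 15.8), tub centre | about 2 mm |
| Jam | (636.1, 159.7) | (638, 160.3) | about 2 mm |
| Shaker | (639.6, -128.3) | (640.4, -129.7) | about 2 mm |

All four look upright and released. The herb pot measured within 1 mm of where it started. The mug and salt cellar look unmoved, but I only judged those two by eye.

- **Tool tilt:** the tool's pitch drifted gradually to about 0.1 rad over the moves. I allowed for this when positioning each grasp and placing.
- **Camera disagreement:** the two cameras differ by 3–4 mm in absolute x. In both views the tub sat about 2 mm from the board centre right after I placed it.
- **Jam mask:** the jam lid's colour mask measured 43–44 mm across instead of 52 mm, so the jam's position is a little less certain than the others.

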